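# Wring a gauge block onto its datum seat

### The job

Take the blue-backed gauge block out of the rack, turn it so that its bright lapped face is underneath, and wring it onto the datum: feel for the seat and set the block down on its open front half only, between the rails, press it firmly and keep it pressed while you slide it along to the two brass stop pins, then let go. It must end lying flat on the seat, blue side up, right up against the pins. Press firmly but do not force it, and leave the other blocks and the loose things lying about where they are.

Things in the scene. Friction and masses are not known exactly. Their poses are not given: they have to be found in the camera images.
- block_center (a point): Centre of the gauge block, flat steel, 20 mm thick (own x), 60 long (own y), 40 wide (own z), 0.37 kg. Own -x face: bright, lapped; own +x face: painted blue. It starts standing on a long edge in one of the three rack slots, own z up, blue face looking away from the robot. Once wrung, its own x axis points up.
- lapped_face (a point): Centre of the block's bright lapped face (10 mm from block_center along own -x), axes as block_center. It wrings only while 8 N or more press it on the seat, all the way from first overlap to the pins, in one steady slide of 10 to 30 mm/s (the block weighs 3.6 N, so push down by about 10 to 20 N more); over 50 N on the seat harms it.
- rack: Fixed wooden rack, 136 (own x) by 44 mm (own y), 20 mm high, origin under its centre. Three slots along own y, ends open, at own x = -46, 0, +46 mm, 23 mm wide, floor 8 mm above the table. The block sticks out 8 mm past the rack at each end: take it by its ends with the gripper leaning 45 degrees to its blue side; leaned 45 degrees the other way (any heading) it lies flat, blue up.
- mat_center (a point): Centre of the top face of the fixed black rubber mat, 130 mm (own x) by 120 mm (own y), its top 3 mm above the table: a clear place to lay the block down and take it again.
- seat (a point): Nominal centre of the datum's lapped steel seat, 30 mm above the table, 40 (own x) by 60 mm (own y), z up, fixed. A hidden wedge sets the true seat up to 4 mm higher or lower (find it by touch); a stiff cushion lets it give 1 mm per 15 N. Own +x is the way to slide; the front edge (own x = -20 mm) is open. Press first at own x = -25 to -12 mm (block centre), then slide to own x = 0.
- spare_red_center (a point): Centre of the red-backed spare block in the rack, 20 x 40 x 30 mm (own x, y, z), standing in another slot. Leave alone.
- spare_yellow_center (a point): Centre of the yellow-backed spare block in the rack, 20 x 36 x 34 mm (own x, y, z), standing in another slot. Leave alone.
- oil: Grey oil bottle with yellow label, 52 mm thick and 130 mm high, origin under its centre. Leave alone.
- tin: Small blue-labelled tin, 60 mm thick and 70 mm high, origin under its centre. Leave alone.
- engraver: Hand engraver with a cork handle, 20 mm thick, about 130 mm long along own x, lying. Leave alone.
- hammer: Hammer lying near the robot, along own x. Leave alone.
- wrench: Wrench lying near the robot, along own x. Leave alone.
- rails (a point): Point midway between the tops of the datum's two side rails, 54 mm above the table, axes as the seat. Inner faces at own y = +/-32.5 mm, 12 mm thick, from own x = -20 to +32 mm, as high as the wrung block's top or higher: between them it cannot be held by its ends, only across its 40 mm width, fingers closing along own x, tips 2 mm or more above its underside.
- stops (a point): Point midway between the two upright brass stop pins, at nominal seat height, 20 mm along own x from the seat centre, where the block's edge ends up; axes as the seat. Pins 8 mm thick, up to 46 mm above the table, at own y = +/-26 mm, near side at this x; a finger fits in the 44 mm gap between them.

How it is judged:
On the way, in this order (a step that is already met when the one before it is completed fails the run):
1. the block is pressed on the front part of the seat, lapped face down, with 8 N or more (x of lapped_face in the frame of seat between -0.026 and -0.011 m and angle between block_center's own x axis and vertical below 0.08 rad and contact force between block and anvil above 8 N), for 0.1 s.
2. it is sliding towards the pins, still pressed with 8 N or more (x of lapped_face in the frame of seat between -0.0105 and -0.003 m and linear speed of block above 0.002 m/s and angle between block_center's own x axis and vertical below 0.08 rad and contact force between block and anvil above 8 N), for 0.04 s.
3. it has reached the pins, still pressed with 8 N or more (x of lapped_face in the frame of seat above -0.002 m and angle between block_center's own x axis and vertical below 0.08 rad and contact force between block and anvil above 8 N), for 0.04 s.
At the end, for the whole second after the job is handed in: The block lies still and released, resting on the seat, lapped face down and blue face up (tilt under 0.04 rad): within 2 mm of the pins, within 3.5 mm of the middle between the rails and square to the pins within 0.06 rad (x of lapped_face in the frame of seat between -0.002 and 0.002 m and y of lapped_face in the frame of seat between -0.0035 and 0.0035 m and angle between block_center's own x axis and vertical below 0.04 rad and angle between the y axis of block_center and the y axis of seat, either way round below 0.06 rad and linear speed of block below 0.01 m/s and angular speed of block below 0.1 rad/s and contact force between block and anvil above 1 N); the robot touches nothing.
It fails at once if the block is forced on the seat with more than 50 N (contact force between block and anvil above 50 N).
It fails at once if a spare block is moved more than 15 mm (distance of any of spare_red_center, spare_yellow_center from where it was at the start of the episode above 0.015 m).
It fails at once if the oil bottle, tin, engraver, hammer or wrench is moved more than 20 mm (distance of any of oil, tin, engraver, hammer, wrench from where it was at the start of the episode above 0.02 m).
It also fails if it takes over 58 s, if anything falls off the work surface, if the arm or the gripper's body presses on something with over 40 N, if the wrist force passes 120 N, or if a joint passes its speed limit or range.

### The arm

A 7-joint arm with a two-finger parallel gripper is mounted at the origin on the work surface. World frame = base frame: x ahead of the robot, y to its left, z up, the work surface at z = 0. Lengths are in m, angles in rad, forces in N, time in s.
With the tool pointing down it reaches from about 0.4 to 0.85 m from the base axis. Payload 10.4 kg.
Tool frame: the origin (TCP) lies midway between the tips of the shut fingers; the grasp point (between the pads) lies 19 mm behind it; z points along the fingers, y is the line along which they close (so a half turn about z gives the same grasp; the last joint's range is limited). The gripper opens to 85 mm and grips with 20 to 120 N. Pads are 22 mm wide; open, the fingers measure 114 mm over their backs; the gripper's body (76 mm by 85 mm) begins 54 mm behind the grasp point. The pads swing forward as they close: fully open they stand 13 mm farther back than shut.
Start: joints at [1.133, 0.332, -0.065, 1.46, 0.022, 1.35, -0.088], TCP at [0.252, -0.572, 0.231] pointing down, gripper open.
Joint ranges: [-2.6, 2.6], [-0.5, 2.12], [-1.47, 1.34], [0.16, 2.42], [-1.27, 4.41], [0.06, 2.06], [-2.6, 2.6]. Speed limits (rad/s): [2.22, 2.22, 2.79, 2.79, 3.14, 3.14, 3.14].

### API

Orientations are given as a unit quaternion [x, y, z, w].
In Python, from workcell import get_obs, camera, camera_params, hand_in gives the robot as it stands.
- The arm moves only by the tool carry_out, never from a script. Its argument "commands" is a list that holds one entry, the list of rows, each a list of 6 numbers: the shift along the tool's x, y, z in units of 40 mm (1.0 is 40 mm), then the turn, a rotation vector about the tool's x, y, z in units of 6 degrees (1.0 is 6 degrees). In form: [[[x, y, z, ax, ay, az], ...]]. A call has 1 to 20 rows; each row shifts and turns the commanded pose from where the row before left it, along the tool's axes as they then stand; what a row does not reach is not made up. A row lasts 1/12 s, in which the tool goes at most 41.7 mm and 7.16 degrees, less where a joint would pass 70% of its speed; a pose out of reach is approached as far as the arm can. A call is refused whole if a number of a shift passes 1 or a number of a turn 1, either way. A call with a gripper value outside its range is refused whole. "hand" is the closure, from -1 (fully open) to 1 (shut), set as the call begins (left out, the last holds). The fingers move at their own pace and stop on an object; "force" is the grip in N (left out, the last holds). Time passes only in rows, so rows that do not move let the fingers close. It gives the time, the measured TCP pose, the force, the opening and the grip force at its end, in the units of the state.
- get_obs(): the state, without advancing time (a new reading comes with each control period).
- camera(name): name is "scene" or "top" or "wrist"; returns the picture (420x560x3 uint8, red, green, blue); there is no depth.
- camera_params(name): a dict with "mtx" (3x3 intrinsics, pixels), "k1" (the pictures are not rectified: a ray, as slopes to the right and down, at radius r is drawn at 1 + k1 r^2 times it, then the intrinsics apply), "R" (3x3) and "t" (3): a world point X has camera coordinates R X + t. Camera axes: x right, y down, z forward; pixel columns grow to the right and rows downward; lengths in m; the calibration is good to about 2 mm. A picture is of the moment at which its call begins: read the wrist's pose just before it. camera_params takes no time and is no camera call; for the wrist camera it gives the pose at the moment of the call.
- hand_in(): hands the job in; it is judged then, once.
The state is a dict: "clock": time; "joint_pos": joint angles; "joint_velocities": joint speeds; "tau": joint torques, N m; "position": TCP position; "ee_rot": TCP orientation; "ft_force": force on the tool from outside, world axes, zero at the start; "torque": the same for the moment, N m; "grip_width": opening from 0.0 (shut) to 1.0 (fully open); "grasp_force": force on a finger pad.
Only numpy, scipy, OpenCV 4.12 (cv2) and the standard library are available. Lean on these libraries where they do the work, as an engineer would, in place of code of your own. Each camera call takes 0.05 s, during which the arm holds its last target. There are 200 camera calls.

## Working session

There is one attempt and no reset: what is moved stays moved. The work goes in short steps, Python scripts to look and compute and a tool call to move; the robot and the scene stay as the last step left them, time stands still between calls to the robot, and variables do not carry over. Pictures are saved under pics/ and viewed, at most 12 in all, crops included, and the job is handed in when it is done.

Besides the shell and the picture viewer there is one more tool, called after "Emit:" as a command line: name --argument value ..., lists and objects as JSON in quotes. carry_out: Moves the arm, as the interface text tells. Its arguments: {"type":"object","properties":{"commands":{"type":"array"},"hand":{"type":"number"},"force":{"type":"number"}},"required":["commands"]}

```bash
ls; mkdir -p pics; python3 - <<'E'
from workcell import *
import cv2,numpy as np
o=get_obs();print(o)
for n in("scene","top"):
    p=camera_params(n);print(n,p)
    cv2.imwrite(f"pics/{n}0.png",cv2.cvtColor(camera(n),cv2.COLOR_RGB2BGR))
E
```

```text
pics
{'clock': 0.0, 'joint_pos': array([ 1.13341722,  0.33287734, -0.06471266,  1.46095545,  0.02159741,
        1.34991469, -0.08848753]), 'joint_velocities': array([-0.00180149, -0.00116128, -0.00137082,  0.0006849 ,  0.00022215,
       -0.00045474, -0.00026335]), 'tau': array([-5.16801847e-04, -6.25446725e+01,  4.94005729e-02, -3.91599011e+01,
        1.62918161e-02,  9.88993765e-03, -3.88287469e-05]), 'position': array([ 0.25171299, -0.57164752,  0.23050581]), 'ee_rot': array([ 9.78566845e-01,  2.05928136e-01, -1.80561539e-04, -7.06961042e-04]), 'ft_force': array([-0.11233042, -1.00597652,  0.05415331]), 'torque': array([-0.04540452,  0.00642514, -0.00054787]), 'grasp_force': 0.0, 'grip_width': 1.0027292114502209}
scene {'mtx': array([[493.99989352,   0.        , 275.64214515],
       [  0.        , 493.99989352, 205.11210329],
       [  0.        ,   0.        ,   1.        ]]), 'k1': -0.016015871670412653, 'R': array([[-0.87450941,  0.48496223,  0.00670291],
       [ 0.29221094,  0.53785981, -0.79077152],
       [-0.38709954, -0.68957847, -0.61207473]]), 't': array([ 0.46338838, -0.05996763,  1.36185447])}
top {'mtx': array([[455.70189734,   0.        , 280.34892731],
       [  0.        , 455.70189734, 218.6267251 ],
       [  0.        ,   0.        ,   1.        ]]), 'k1': -0.04874447459225914, 'R': array([[ 0.02403818, -0.99883072,  0.04194474],
       [-0.98092823, -0.03166067, -0.19177439],
       [ 0.19287815, -0.03653487, -0.98054231]]), 't': array([-0.10956407,  0.49261943,  1.02863745])}
```

View pics/top0.png

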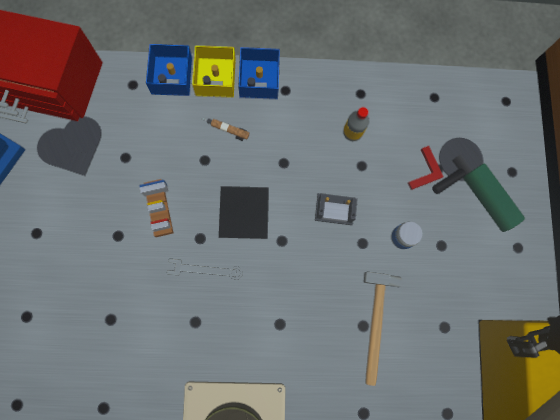

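View pics/scene0.png

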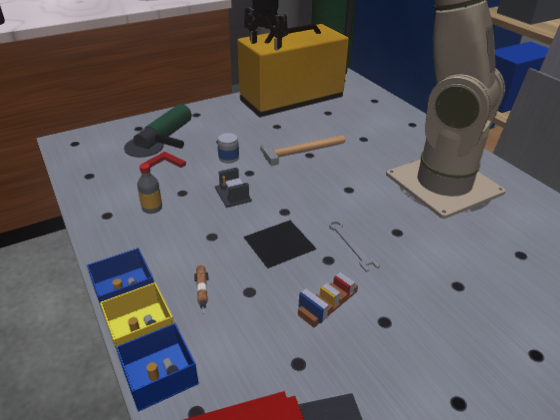

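The top view shows the rack at about (157,210), with the blue block at its far end (153,187). The mat is at (244,212) and the datum at (336,208). The tin is at (407,235) and the bottle at (357,125). I'll enlarge the rack and datum.

```bash
python3 - <<'E'
import cv2,numpy as np
t=cv2.imread("pics/top0.png");s=cv2.imread("pics/scene0.png")
f=lambda im,x,y,w,h:cv2.resize(im[y:y+h,x:x+w],(400,300),interpolation=cv2.INTER_CUBIC)
a=np.vstack([np.hstack([f(t,117,175,80,60),f(t,306,180,64,48)]),np.hstack([f(s,284,263,80,60),f(s,203,160,64,48)])])
cv2.imwrite("pics/crop1.png",a)
E
```

```text
(no output)
```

View pics/crop1.png

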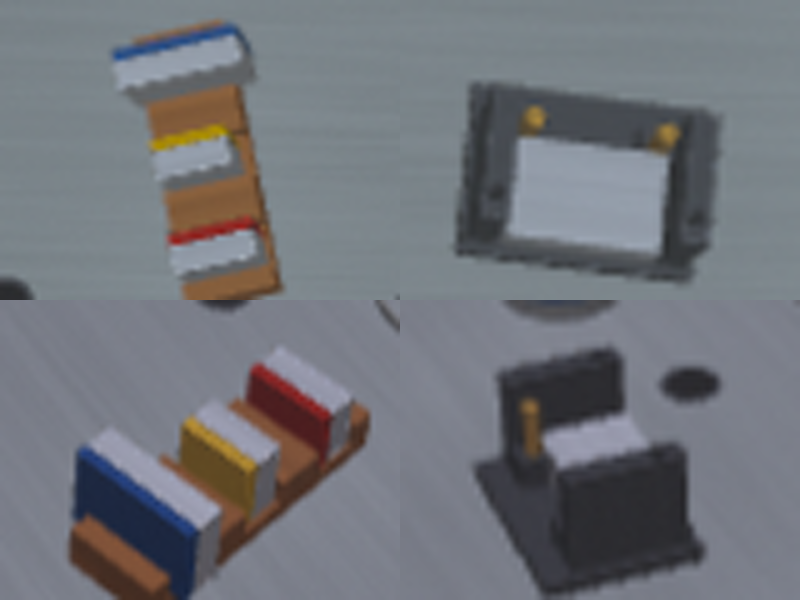

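The crop shows the block's top face at about (112,50), (238,24), (247,60), (117,90). The bright seat is at about (116,136), (268,152), (262,255), (110,237) in its own panel, with the pins on the far side (+x). Slide direction is therefore roughly away from the robot.

```bash
cat > h.py <<'E'
import cv2,numpy as np
from workcell import *
def ray(p,uv):
    d=np.array([p['k1'],0,0,0,0.])
    n=cv2.undistortPoints(np.float64(uv).reshape(-1,1,2),p['mtx'],d).reshape(-1,2)
    return -p['R'].T@p['t'], np.c_[n,np.ones(len(n))]@p['R']
def plane(p,uv,z):
    c,d=ray(p,uv); return c+d*((z-c[2])/d[:,2])[:,None]
def proj(p,X):
    X=np.float64(X).reshape(-1,1,3)
    return cv2.projectPoints(X,cv2.Rodrigues(p['R'])[0],p['t'],p['mtx'],np.array([p['k1'],0,0,0,0.]))[0].reshape(-1,2)
def quad(Q):  # TL TR BR BL
    print(np.round(Q,4).tolist(),'c',Q.mean(0).round(4),'sides',[round(float(np.linalg.norm(Q[i]-Q[i-3])),4) for i in range(4)],'yaw of left edge dir', np.degrees(np.arctan2(*( (Q[0]+Q[3]-Q[1]-Q[2])[1::-1]))).round(2))
E
python3 - <<'E'
from h import *
p=camera_params("top")
b=np.float64([(112,50),(238,24),(247,60),(117,90)])/5+[116.6,174.6]
quad(plane(p,b,.048))
s=np.float64([(116,136),(268,152),(262,255),(110,237)])/6.25+[305.6,179.6]
quad(plane(p,s,.03))
print(plane(p,np.float64([(135,112),(268,128)])/6.25+[305.6,179.6],.046))
t=cv2.imread("pics/top0.png").max(2)
m=(t<45).astype(np.uint8);n,l,st,c=cv2.connectedComponentsWithStats(m)
for i in range(1,n):
    if st[i,4]>1500 and abs(c[i][0]-244)<20: print(st[i],plane(p,[c[i]],.003),cv2.minAreaRect(np.argwhere(l==i)[:,::-1].astype(np.float32)))
pw=camera_params("wrist");o=get_obs();print(pw, cv2.Rodrigues(pw['R'])[0].T)
from scipy.spatial.transform import Rotation as R
T=R.from_quat(o['ee_rot']).as_matrix();print(T.round(3)); print('cam in tool',T.T@(-pw['R'].T@pw['t']-o['position']),(T.T@pw['R'].T).round(3))
E
```

```text
[[0.5677, 0.2437, 0.048], [0.5826, 0.1848, 0.048], [0.565, 0.1792, 0.048], [0.5482, 0.2397, 0.048]] c [0.5659 0.2118 0.048 ] sides [0.0608, 0.0185, 0.0628, 0.02] yaw of left edge dir 104.83
[[0.5458, -0.2024, 0.03], [0.5415, -0.2622, 0.03], [0.5003, -0.2597, 0.03], [0.5055, -0.2002, 0.03]] c [ 0.5233 -0.2311  0.03  ] sides [0.06, 0.0412, 0.0596, 0.0404] yaw of left edge dir 85.41
[[ 0.55175721 -0.20752266  0.046     ]
 [ 0.54720351 -0.25921832  0.046     ]]
{'mtx': array([[377.21278191,   0.        , 273.36974104],
       [  0.        , 377.21278191, 207.90163395],
       [  0.        ,   0.        ,   1.        ]]), 'k1': -0.10568046145810496, 'R': array([[ 0.40240274, -0.91546221, -0.00098999],
       [-0.88036471, -0.38727131,  0.27382275],
       [-0.25105777, -0.10931548, -0.96177966]]), 't': array([-0.62324517, -0.03474742,  0.37781951])} [[-2.42982068  1.58590252  0.22258447]]
[[ 0.915  0.403 -0.001]
 [ 0.403 -0.915  0.001]
 [-0.    -0.001 -1.   ]]
cam in tool [ 0.06963502 -0.00118023 -0.14167845] [[-0.001 -0.962 -0.274]
 [ 1.    -0.001  0.   ]
 [-0.    -0.274  0.962]]
```

Emit:
carry_out --commands '[[[0.71,-0.665,0,0,0,0],[0.71,-0.665,0,0,0,0],[0.71,-0.665,0,0,0,0],[0.71,-0.665,0,0,0,0],[0.71,-0.665,0,0,0,0],[0.71,-0.665,0,0,0,0],[0.71,-0.665,0,0,0,0],[0.71,-0.665,0,0,0,0],[0.71,-0.665,0,0,0,0],[0.71,-0.665,0,0,0,0],[0.71,-0.665,0,0,0,0],[0.71,-0.665,0,0,0,0],[0.71,-0.665,0,0,0,0],[0.71,-0.665,0,0,0,0],[0.71,-0.665,0,0,0,0],[0.71,-0.665,0,0,0,0],[0.71,-0.665,0,0,0,0],[0.71,-0.665,0,0,0,0],[0.71,-0.665,0,0,0,0],[0.71,-0.665,0,0,0,0]]]' --hand -1

```text
clock: 1.77
position: [0.5577, 0.1453, 0.231]
ee_rot: [0.979, 0.206, -0.0, 0.0]
ft_force: [-0.5, -1.1, 0.6]
grip_width: 0.999
grasp_force: 0.0
```

Emit:
carry_out --commands '[[[0.71,-0.665,0,0,0,0],[0.71,-0.665,0,0,0,0],[0,0,0,0,0,0.75],[0,0,0,0,0,0.75],[0,0,0,0,0,0]]]'

```text
clock: 2.18
position: [0.5876, 0.2161, 0.2304]
ee_rot: [0.992, 0.127, -0.001, -0.0]
ft_force: [-0.3, -1.1, -0.5]
grip_width: 1.002
grasp_force: 0.0
```

```bash
cat >> h.py <<'E'
from scipy.spatial.transform import Rotation as Rn
def to(pos,M,n=1):
    o=get_obs();T=Rn.from_quat(o['ee_rot']);d=T.inv().apply(np.array(pos)-o['position'])/.04
    r=(T.inv()*Rn.from_matrix(M)).as_rotvec(degrees=True)/6
    print('shift units',d.round(3),'rot units (start axes)',r.round(3))
def unit(v): v=np.array(v,float);return v/np.linalg.norm(v)
def snap(name,f):
    p=camera_params(name);im=cv2.cvtColor(camera(name),cv2.COLOR_RGB2BGR);cv2.imwrite(f,im);np.save(f+'.npy',p,allow_pickle=True);return p,im
def load(f): return np.load(f+'.npy',allow_pickle=True).item(),cv2.imread(f)
E
python3 - <<'E'
from h import *
p,im=snap("wrist","pics/w1.png");o=get_obs();print(o['position'],o['ft_force'],o['clock'],o['joint_pos'].round(2))
print(Rn.from_quat(o['ee_rot']).as_matrix().round(3))
E
```

```text
[0.58772333 0.21542989 0.23075234] [ 0.08456941 -1.03439619  0.33226325] 2.2333 [ 0.09  0.42 -0.69  1.43  0.27  1.39 -1.92]
[[ 0.967  0.256 -0.001]
 [ 0.256 -0.967 -0.   ]
 [-0.001  0.    -1.   ]]
```

View pics/w1.png

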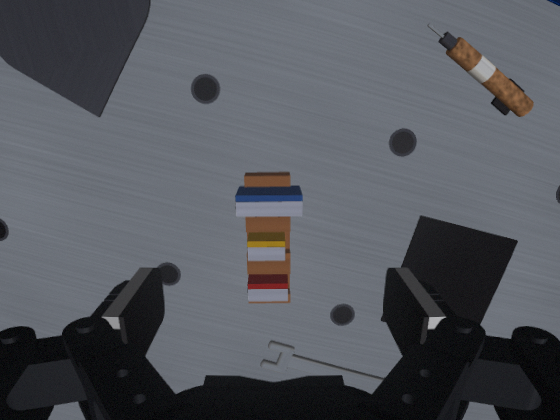

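The wrist view shows the block aligned with the tool. Its top face spans roughly (236,195) to (302,216), and the pads are visible at both sides.

```bash
python3 - <<'E'
from h import *
p,im=load("pics/w1.png")
hsv=cv2.cvtColor(im,cv2.COLOR_BGR2HSV)
for u in(250,270,290): print(u,im[182:222,u].max(1).tolist())
print(im[208,228:310].max(1).tolist())
Q=plane(p,[(236,194.5),(302,194.5),(302,216.5),(236,216.5)],.048);quad(Q)
E
```

```text
250 [114, 117, 116, 115, 93, 59, 60, 60, 60, 61, 61, 59, 60, 91, 112, 114, 112, 112, 112, 105, 136, 152, 151, 150, 150, 149, 149, 151, 154, 155, 156, 153, 151, 154, 123, 114, 109, 109, 109, 111]
270 [114, 117, 114, 115, 83, 58, 59, 57, 58, 57, 59, 61, 56, 92, 113, 114, 113, 112, 115, 113, 137, 153, 152, 150, 147, 147, 149, 150, 154, 153, 153, 149, 151, 149, 121, 111, 107, 110, 110, 111]
290 [113, 110, 112, 98, 65, 61, 60, 60, 57, 58, 59, 59, 61, 96, 114, 112, 111, 112, 113, 129, 145, 151, 151, 151, 147, 148, 148, 149, 152, 151, 149, 148, 147, 149, 118, 112, 113, 110, 109, 110]
[120, 121, 122, 120, 121, 121, 120, 101, 145, 148, 149, 147, 149, 147, 148, 149, 150, 149, 149, 149, 149, 148, 149, 150, 148, 150, 149, 148, 148, 147, 149, 147, 148, 146, 149, 149, 148, 150, 149, 149, 148, 149, 149, 149, 150, 148, 148, 150, 147, 147, 150, 148, 148, 149, 150, 150, 146, 148, 149, 148, 148, 149, 148, 149, 149, 148, 147, 148, 148, 146, 147, 149, 147, 144, 137, 125, 125, 122, 123, 122, 123, 124]
[[0.5685, 0.2467, 0.048], [0.5833, 0.1901, 0.048], [0.5636, 0.1846, 0.048], [0.5487, 0.2421, 0.048]] c [0.566  0.2158 0.048 ] sides [0.0584, 0.0204, 0.0594, 0.0204] yaw of left edge dir 104.6
```

Emit:
carry_out --commands '[[[0,0,0,0,-0.9375,0],[0,0,0,0,-0.9375,0],[0,0,0,0,-0.9375,0],[0,0,0,0,-0.9375,0],[0,0,0,0,-0.9375,0],[0,0,0,0,-0.9375,0],[0,0,0,0,-0.9375,0],[0,0,0,0,-0.9375,0],[0,0,0,0,0,0]]]'

```text
clock: 2.98
position: [0.5773, 0.206, 0.2075]
ee_rot: [0.943, 0.121, -0.306, 0.043]
ft_force: [-0.1, -1.0, -1.4]
grip_width: 0.999
grasp_force: 0.0
```

```bash
cat >> h.py <<'E'
E
python3 - <<'E'
from h import *
yb=np.radians(104.7);Y=np.array([np.cos(yb),np.sin(yb),0]);X=np.array([np.sin(yb),-np.cos(yb),0]);U=np.array([0,0,1.])
z=-(X+U)/2**.5;M=np.c_[np.cross(-Y,z),-Y,z]
c=np.array([.566,.2145,.028]);g=c-.0025*X-.0095*U
o=get_obs();print(o['joint_pos'].round(2),Rn.from_quat(o['ee_rot']).as_matrix().round(3))
to(g-.09*z,M);to(g,M)
E
```

```text
[-0.33  0.83 -0.11  0.9  -0.01  2.04 -1.75] [[ 0.784  0.255 -0.566]
 [ 0.202 -0.967 -0.156]
 [-0.587  0.008 -0.809]]
shift units [ 2.901 -0.299  1.766] rot units (start axes) [ 0.065 -1.504 -0.041]
shift units [ 2.548 -0.314  3.988] rot units (start axes) [ 0.065 -1.504 -0.041]
```

Emit:
carry_out --commands '[[[0.58,-0.06,0.35,0,0,0],[0.58,-0.06,0.35,0,0,0],[0.58,-0.06,0.35,0,0,0],[0.58,-0.06,0.35,0,0,0],[0.58,-0.06,0.35,0,0,0],[0,0,0,0,-0.75,0],[0,0,0,0,-0.75,0],[0,0,0,0,0,0]]]'

```text
clock: 3.65
position: [0.613, 0.2276, 0.0807]
ee_rot: [0.927, 0.118, -0.353, 0.047]
ft_force: [-0.7, 1.1, 1.1]
grip_width: 1.0
grasp_force: 0.0
```

```bash
cat > g.py <<'E'
from h import *
yb=np.radians(104.7);Y=np.array([np.cos(yb),np.sin(yb),0]);X=np.array([np.sin(yb),-np.cos(yb),0]);U=np.array([0,0,1.])
z=-(X+U)/2**.5;M=np.c_[np.cross(-Y,z),-Y,z]
c=np.array([.566,.2145,.028]);g=c-.0025*X-.0095*U
o=get_obs();print(o['joint_pos'].round(2),Rn.from_quat(o['ee_rot']).as_matrix().round(3))
to(g-.09*z,M);to(g,M)
E
python3 g.py
```

```text
[-0.35  1.12 -0.09  0.68 -0.03  2.06 -1.74] [[ 0.723  0.251 -0.644]
 [ 0.185 -0.968 -0.169]
 [-0.666  0.003 -0.746]]
shift units [ 0.208  0.017 -0.232] rot units (start axes) [ 0.004 -0.545 -0.04 ]
shift units [0.079 0.017 2.015] rot units (start axes) [ 0.004 -0.545 -0.04 ]
```

Emit:
carry_out --commands '[[[0.03,0.005,0.5,0,0,0],[0.03,0.005,0.5,0,0,0],[0.02,0.005,0.4,0,0,0],[0,0,0,0,-0.5,0],[0,0,0,0,0,0]]]'

```text
clock: 4.07
position: [0.5777, 0.2227, 0.0405]
ee_rot: [0.917, 0.121, -0.378, 0.046]
ft_force: [-0.0, -0.2, -0.5]
grip_width: 1.001
grasp_force: 0.0
```

```bash
python3 g.py; python3 -c "
from h import *
snap('wrist','pics/w2.png')"
```

```text
[-0.34  1.11 -0.11  0.83 -0.03  1.98 -1.74] [[ 0.686  0.256 -0.681]
 [ 0.187 -0.967 -0.176]
 [-0.704 -0.007 -0.711]]
shift units [ 0.113  0.12  -1.58 ] rot units (start axes) [-0.029 -0.047  0.064]
shift units [0.102 0.127 0.67 ] rot units (start axes) [-0.029 -0.047  0.064]
```

View pics/w2.png

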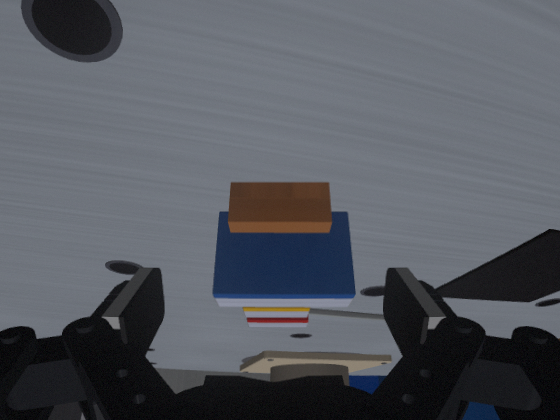

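The block is centred between the pads apart from a few pixels to the right (mid 283 against 274). That matches the computed y shift of about 5 mm.

Emit:
carry_out --commands '[[[0.05,0.06,0,0,0,0],[0.05,0.06,0.17,0,0,0],[0,0,0.25,0,0,0],[0,0,0.25,0,0,0],[0,0,0,0,0,0]]]'

```text
clock: 4.53
position: [0.5648, 0.213, 0.0182]
ee_rot: [0.918, 0.119, -0.375, 0.047]
ft_force: [-0.5, -0.8, 0.1]
grip_width: 1.0
grasp_force: 0.0
```

Emit:
carry_out --commands '[[[0,0,0,0,0,0],[0,0,0,0,0,0],[0,0,0,0,0,0],[0,0,0,0,0,0],[0,0,0,0,0,0],[0,0,0,0,0,0],[0,0,0,0,0,0],[0,0,0,0,0,0]]]' --hand 1 --force 80

```text
clock: 5.2
position: [0.5667, 0.2138, 0.0202]
ee_rot: [0.919, 0.119, -0.373, 0.047]
ft_force: [3.3, 1.9, 6.1]
grip_width: 0.679
grasp_force: 86.7
```

```bash
python3 g.py; python3 -c "
from h import *
p,t=load('pics/w1.png')
p=camera_params('top');im=cv2.imread('pics/top0.png')
t=im.max(2);print(t[212,200:290].tolist());print(t[180:246,244].tolist())
print(plane(p,[(221,187),(268,187),(268,239),(219,237)],.003),get_obs()['ft_force'])"
```

```text
[-0.34  1.09 -0.1   0.91 -0.03  1.91 -1.73] [[ 0.693  0.254 -0.675]
 [ 0.184 -0.967 -0.176]
 [-0.698 -0.002 -0.717]]
shift units [ 0.006 -0.025 -2.166] rot units (start axes) [-0.013 -0.129  0.019]
shift units [-0.024 -0.022  0.083] rot units (start axes) [-0.013 -0.129  0.019]
[139, 138, 138, 137, 138, 137, 137, 137, 138, 138, 138, 137, 137, 137, 137, 137, 137, 137, 135, 106, 50, 50, 49, 49, 49, 50, 49, 50, 49, 48, 49, 49, 49, 50, 50, 49, 49, 50, 50, 50, 49, 49, 50, 48, 49, 49, 50, 49, 50, 49, 50, 51, 51, 50, 49, 49, 51, 50, 52, 49, 51, 50, 49, 50, 51, 50, 51, 66, 120, 140, 140, 141, 141, 141, 141, 141, 142, 142, 142, 142, 141, 141, 141, 141, 140, 141, 141, 140, 139, 139]
[138, 140, 137, 136, 136, 135, 115, 65, 51, 51, 49, 49, 48, 49, 50, 49, 50, 48, 50, 49, 50, 49, 49, 50, 49, 49, 50, 50, 49, 50, 50, 49, 49, 49, 51, 49, 48, 49, 50, 49, 49, 50, 51, 50, 51, 50, 50, 51, 50, 50, 51, 49, 52, 51, 50, 52, 51, 52, 103, 136, 139, 141, 141, 141, 140, 140]
[[ 0.58035044  0.052642    0.003     ]
 [ 0.58442757 -0.06454318  0.003     ]
 [ 0.45296785 -0.06839538  0.003     ]
 [ 0.45422781  0.05131168  0.003     ]] [3.26875294 1.94385198 6.14022528]
```

Emit:
carry_out --commands '[[[-0.35,0,-0.36,0,0,0],[-0.35,0,-0.36,0,0,0],[-0.35,0,-0.36,0,0,0],[-0.35,0,-0.36,0,0,0],[-0.35,0,-0.36,0,0,0],[0,0,0,0,0.9375,0],[0,0,0,0,0.9375,0],[0,0,0,0,0.9375,0],[0,0,0,0,0.9375,0],[0,0,0,0,0.9375,0],[0,0,0,0,0.9375,0],[0,0,0,0,0.9375,0],[0,0,0,0,0.9375,0],[0,0,0,0,0,0]]]'

```text
clock: 6.37
position: [0.5629, 0.2124, 0.1194]
ee_rot: [0.992, 0.129, 0.006, -0.002]
ft_force: [-0.1, -0.1, -3.1]
grip_width: 0.676
grasp_force: 86.3
```

```bash
cat > l.py <<'E'
from h import *
import sys
yb=np.radians(85.4);Y=np.array([np.cos(yb),np.sin(yb),0]);X=np.array([np.sin(yb),-np.cos(yb),0]);U=np.array([0,0,1.])
z=(X-U)/2**.5;M=np.c_[np.cross(-Y,z),-Y,z]
# TCP in block frame (x up, z=-X): x +.0005, z -.0078
c=np.array([.54,-.007,.013]);g=c+.0005*U+.0078*X
o=get_obs();print(o['position'],o['grip_width'],o['joint_pos'].round(2));print(Rn.from_quat(o['ee_rot']).as_matrix().round(3))
to(g+.1*U,M);to(g,M)
E
python3 l.py
```

```text
[0.5628672  0.21243045 0.11939601] 0.6764493128146788 [-0.34  0.36 -0.12  1.67  0.05  1.1  -1.79]
[[ 0.967  0.255  0.012]
 [ 0.255 -0.967  0.005]
 [ 0.013 -0.001 -1.   ]]
shift units [-1.771  5.223  0.117] rot units (start axes) [-1.3    7.307  3.047]
shift units [-1.803  5.226  2.617] rot units (start axes) [-1.3    7.307  3.047]
```

Emit:
carry_out --commands '[[[-0.3,0.87,-0.08,0,0,0],[-0.3,0.87,-0.08,0,0,0],[-0.3,0.87,-0.08,0,0,0],[-0.3,0.87,-0.08,0,0,0],[-0.3,0.87,-0.08,0,0,0],[-0.3,0.87,-0.08,0,0,0],[0,0,0,-0.144,0.812,0.339],[0,0,0,-0.144,0.812,0.339],[0,0,0,-0.144,0.812,0.339],[0,0,0,-0.144,0.812,0.339],[0,0,0,-0.144,0.812,0.339],[0,0,0,-0.144,0.812,0.339],[0,0,0,-0.144,0.812,0.339],[0,0,0,-0.144,0.812,0.339],[0,0,0,-0.144,0.812,0.339],[0,0,0,0,0,0]]]'

```text
clock: 7.7
position: [0.5495, -0.013, 0.137]
ee_rot: [0.938, -0.025, 0.345, 0.022]
ft_force: [-0.6, -0.2, -3.9]
grip_width: 0.673
grasp_force: 87.0
```

```bash
python3 l.py;python3 -c "
from h import *
snap('wrist','pics/w3.png');snap('scene','pics/s3.png')
a=cv2.imread('pics/w3.png');b=cv2.imread('pics/s3.png')
cv2.imwrite('pics/c3.png',np.hstack([cv2.resize(a,(400,300)),cv2.resize(b[120:330,140:420],(400,300))]))"
```

```text
[ 0.54950531 -0.01301688  0.13704045] 0.6730246722419811 [ 0.08 -0.12 -0.23  2.36  0.58  0.25 -2.3 ]
[[ 0.761 -0.062  0.645]
 [-0.032 -0.998 -0.059]
 [ 0.648  0.024 -0.762]]
shift units [-0.418 -0.146  0.412] rot units (start axes) [0.054 0.768 0.28 ]
shift units [-2.038 -0.206  2.316] rot units (start axes) [0.054 0.768 0.28 ]
```

View pics/c3.png

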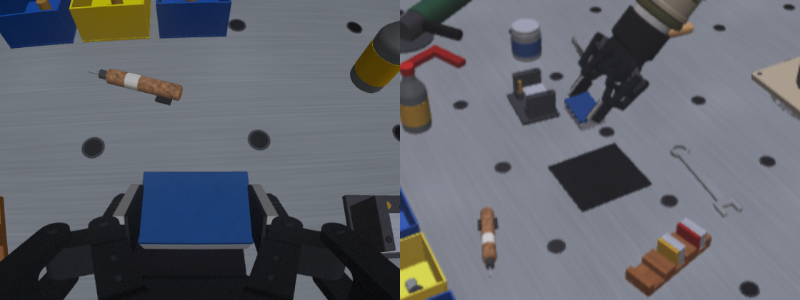

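The wrist view shows the block held level with its blue side up. The scene view shows it held near the mat. Next I lower it and finish the tilt.

Emit:
carry_out --commands '[[[-0.38,-0.015,0.445,0,0,0],[-0.38,-0.015,0.445,0,0,0],[-0.38,-0.015,0.445,0,0,0],[0,0,0,0.03,0.4,0.14],[0,0,0,0.03,0.4,0.14],[0,0,0,0,0,0]]]'

```text
clock: 8.3
position: [0.5505, -0.0208, 0.1115]
ee_rot: [0.935, -0.027, 0.353, 0.024]
ft_force: [0.8, -0.2, -3.8]
grip_width: 0.673
grasp_force: 87.0
```

```bash
python3 l.py
```

```text
[ 0.55046859 -0.02078061  0.11149457] 0.6725678923296409 [ 0.66 -0.05 -0.78  2.37  0.85  0.15 -2.56]
[[ 0.749 -0.067  0.659]
 [-0.033 -0.997 -0.063]
 [ 0.662  0.026 -0.749]]
shift units [-0.028 -0.322 -0.103] rot units (start axes) [0.09  0.589 0.263]
shift units [-1.683 -0.387  1.77 ] rot units (start axes) [0.09  0.589 0.263]
```

Emit:
carry_out --commands '[[[0,0,0,0.66,0.03,-0.75],[0,0,0,0.66,0.03,-0.75],[0,0,0,0.66,0.03,-0.75],[0,0,0,0.66,0.03,-0.75],[0,0,0,0.66,0.03,-0.75],[0,0,0,0.66,0.03,-0.75],[0,0,0,0.66,0.03,-0.75],[0,0,0,0,0,0]]]'

```text
clock: 8.97
position: [0.539, -0.0218, 0.1016]
ee_rot: [0.942, 0.053, 0.331, -0.003]
ft_force: [-0.5, -0.5, -3.4]
grip_width: 0.676
grasp_force: 87.0
```

```bash
python3 l.py
```

```text
[ 0.53904684 -0.02177981  0.10155059] 0.675870591160473 [ 0.13 -0.06 -0.16  2.39 -0.24  0.14 -1.26]
[[ 0.776  0.102  0.623]
 [ 0.097 -0.994  0.041]
 [ 0.624  0.029 -0.781]]
shift units [ 0.39  -0.321 -0.083] rot units (start axes) [-0.959  1.037  1.481]
shift units [-1.169 -0.393  1.87 ] rot units (start axes) [-0.959  1.037  1.481]
```

```bash
sed -i 's/radians(85.4)/radians(90)/; s/\[.54,-.007,.013\]/[.625,-.06,.010]/' l.py; python3 l.py; python3 -c "
from h import *
print(proj(camera_params('top'),[[.6,-.09,0],[.65,-.09,0],[.65,-.03,0],[.6,-.03,0]]))"
```

```text
[ 0.53904684 -0.02177981  0.10155059] 0.675870591160473 [ 0.13 -0.06 -0.16  2.39 -0.24  0.14 -1.26]
[[ 0.776  0.102  0.623]
 [ 0.097 -0.994  0.041]
 [ 0.624  0.029 -0.781]]
shift units [1.864 1.196 1.246] rot units (start axes) [-0.447  1.05   0.91 ]
shift units [0.305 1.124 3.199] rot units (start axes) [-0.447  1.05   0.91 ]
[[278.26639378 181.67586033]
 [278.75752379 162.70044644]
 [255.13322081 161.85518371]
 [254.43245325 180.8561234 ]]
```

Clear steel in the top view there (between the mat and the hole at (281,152)).

Emit:
carry_out --commands '[[[0.47,0.3,0.31,0,0,0],[0.47,0.3,0.31,0,0,0],[0.47,0.3,0.31,0,0,0],[0.47,0.3,0.31,0,0,0],[0,0,0,-0.15,0.35,0.3],[0,0,0,-0.15,0.35,0.3],[0,0,0,-0.15,0.35,0.3],[0,0,0,0,0,0]]]'

```text
clock: 9.63
position: [0.6317, -0.0598, 0.1106]
ee_rot: [0.931, 0.012, 0.366, -0.002]
ft_force: [-0.0, 0.0, -3.5]
grip_width: 0.678
grasp_force: 88.5
```

```bash
python3 l.py
```

```text
[ 0.63174244 -0.05975379  0.11056062] 0.6780374174279317 [ 0.02  0.11  0.02  2.23 -0.74  0.07 -0.78]
[[ 0.732  0.024  0.681]
 [ 0.021 -1.     0.012]
 [ 0.681  0.006 -0.732]]
shift units [0.018 0.007 0.019] rot units (start axes) [-0.115  0.346  0.202]
shift units [-1.684 -0.008  1.85 ] rot units (start axes) [-0.115  0.346  0.202]
```

Emit:
carry_out --commands '[[[-0.1,0.25,0.42,0,0,0],[-0.1,0.25,0.42,0,0,0],[-0.1,0.25,0.42,0,0,0],[-0.1,0.25,0.42,0,0,0],[0,0,0,-0.04,0.17,0.1],[0,0,0,-0.04,0.17,0.1],[0,0,0,0,0,0]]]'

```text
clock: 10.22
position: [0.6582, -0.0904, 0.0915]
ee_rot: [0.93, 0.006, 0.367, -0.005]
ft_force: [-0.9, -0.4, -3.6]
grip_width: 0.677
grasp_force: 88.6
```

```bash
sed -i 's/\[.625,-.06,.010\]/[.66,-.10,.010]/' l.py; python3 l.py
```

```text
[ 0.65817792 -0.09038114  0.09147331] 0.6765465304205268 [ 0.26  0.22 -0.16  2.16 -1.26  0.07 -0.2 ]
[[ 0.731  0.014  0.683]
 [ 0.007 -1.     0.013]
 [ 0.683 -0.005 -0.731]]
shift units [ 0.499  0.241 -0.186] rot units (start axes) [-0.127  0.323  0.062]
shift units [-1.208  0.254  1.64 ] rot units (start axes) [-0.127  0.323  0.062]
```

Emit:
carry_out --commands '[[[0,0,-0.4,0,-0.9,0],[0,0,-0.2,0,-0.95,0],[0,0,0,0,-0.95,0],[0,0,0,0,-0.95,0],[0,0,0,0,-0.95,0],[0,0,0,0,-0.95,0],[0,0,0,0,-0.95,0],[-0.7,-0.6,-0.1,0,0,0],[-0.7,-0.6,-0.1,0,0,0],[-0.7,-0.6,-0.1,0,0,0],[-0.7,-0.6,0,0,0,0],[0,0,0,0,0,0]]]'

```text
clock: 11.22
position: [0.5408, 0.017, 0.0677]
ee_rot: [0.988, 0.022, 0.152, -0.019]
ft_force: [-0.5, -0.1, -4.2]
grip_width: 0.675
grasp_force: 88.4
```

```bash
sed -i 's/radians(90)/radians(180)/; s/\[.66,-.10,.010\]/[.53,.01,.013]/' l.py; python3 l.py
```

```text
[0.54076381 0.01699262 0.06766111] 0.674969943820482 [-0.7   0.13  0.63  2.16 -0.17  0.58 -1.49]
[[ 0.953  0.049  0.3  ]
 [ 0.038 -0.998  0.044]
 [ 0.301 -0.03  -0.953]]
shift units [ 0.09  -0.068 -1.172] rot units (start axes) [  7.396   3.434 -12.624]
shift units [-0.664  0.007  1.211] rot units (start axes) [  7.396   3.434 -12.624]
```

Emit:
carry_out --commands '[[[0.1,-0.07,-0.6,0,0,0],[0,0,-0.6,0,0,0],[0,0,0,0.435,0.202,-0.743],[0,0,0,0.435,0.202,-0.743],[0,0,0,0.435,0.202,-0.743],[0,0,0,0.435,0.202,-0.743],[0,0,0,0.435,0.202,-0.743],[0,0,0,0.435,0.202,-0.743],[0,0,0,0.435,0.202,-0.743],[0,0,0,0.435,0.202,-0.743],[0,0,0,0.435,0.202,-0.743],[0,0,0,0.435,0.202,-0.743],[0,0,0,0.435,0.202,-0.743],[0,0,0,0.435,0.202,-0.743],[0,0,0,0.435,0.202,-0.743],[0,0,0,0.435,0.202,-0.743],[0,0,0,0.435,0.202,-0.743],[0,0,0,0.435,0.202,-0.743],[0,0,0,0.435,0.202,-0.743],[0,0,0,0,0,0]]]'

```text
clock: 12.88
position: [0.5355, 0.0125, 0.1161]
ee_rot: [0.671, 0.639, 0.268, -0.263]
ft_force: [-1.0, 0.0, -2.9]
grip_width: 0.68
grasp_force: 88.6
```

```bash
python3 l.py
```

```text
[0.53545708 0.0124504  0.11611176] 0.6796469504030839 [-0.19  0.5   0.64  1.84 -1.    1.44  0.82]
[[ 0.038  0.999  0.024]
 [ 0.717 -0.044  0.696]
 [ 0.696 -0.01  -0.718]]
shift units [ 0.045 -0.142  0.137] rot units (start axes) [ 0.23   0.14  -0.364]
shift units [-1.696 -0.118  1.931] rot units (start axes) [ 0.23   0.14  -0.364]
```

Emit:
carry_out --commands '[[[0,0,0,0.23,0.2,-0.36],[0,0,0,0,0,0],[-0.38,-0.03,0.43,0,0,0],[-0.38,-0.03,0.43,0,0,0],[-0.38,-0.03,0.43,0,0,0],[-0.3,-0.03,0.34,0,0,0],[0,0,0,0,0,0]]]'

```text
clock: 13.47
position: [0.5286, 0.0199, 0.0271]
ee_rot: [0.655, 0.649, 0.272, -0.273]
ft_force: [-1.4, 0.4, -3.4]
grip_width: 0.672
grasp_force: 88.5
```

```bash
python3 l.py
```

```text
[0.52864132 0.01985016 0.02705547] 0.6723071360690042 [-0.14  0.66  0.57  1.86 -1.08  1.38  0.99]
[[ 0.009  1.     0.001]
 [ 0.702 -0.007  0.712]
 [ 0.712 -0.005 -0.702]]
shift units [ 1.502  0.023 -1.554] rot units (start axes) [ 0.013 -0.063 -0.082]
shift units [-0.277  0.036  0.202] rot units (start axes) [ 0.013 -0.063 -0.082]
```

Emit:
carry_out --commands '[[[-0.09,0,0.09,0,0,0],[-0.07,0,0.07,0,0,0],[-0.018,0,0.018,0,0,0],[0,0,0,0,0,0],[0,0,0,0,0,0]]]'

```text
clock: 13.88
position: [0.5314, 0.0187, 0.0204]
ee_rot: [0.654, 0.65, 0.275, -0.272]
ft_force: [0.6, 0.1, -4.3]
grip_width: 0.676
grasp_force: 88.6
```

Emit:
carry_out --commands '[[[-0.018,0,0.018,0,0,0],[-0.018,0,0.018,0,0,0],[0,0,0,0,0,0]]]'

```text
clock: 14.13
position: [0.531, 0.0188, 0.0177]
ee_rot: [0.654, 0.65, 0.275, -0.272]
ft_force: [0.2, -0.1, -3.8]
grip_width: 0.67
grasp_force: 88.6
```

Emit:
carry_out --commands '[[[-0.018,0,0.018,0,0,0],[0,0,0,0,0,0]]]'

```text
clock: 14.3
position: [0.5309, 0.0189, 0.0165]
ee_rot: [0.654, 0.65, 0.275, -0.272]
ft_force: [-0.5, 0.6, -3.3]
grip_width: 0.675
grasp_force: 88.6
```

Emit:
carry_out --commands '[[[-0.018,0,0.018,0,0,0],[-0.009,0,0.009,0,0,0],[0,0,0,0,0,0]]]'

```text
clock: 14.55
position: [0.531, 0.0189, 0.0151]
ee_rot: [0.654, 0.65, 0.275, -0.272]
ft_force: [-0.5, 0.3, -3.2]
grip_width: 0.68
grasp_force: 88.6
```

Emit:
carry_out --commands '[[[-0.018,0,0.018,0,0,0],[0,0,0,0,0,0]]]'

```text
clock: 14.72
position: [0.5311, 0.0188, 0.0142]
ee_rot: [0.654, 0.65, 0.275, -0.272]
ft_force: [0.1, -0.0, -3.8]
grip_width: 0.677
grasp_force: 88.6
```

Emit:
carry_out --commands '[[[-0.018,0,0.018,0,0,0],[0,0,0,0,0,0]]]'

```text
clock: 14.88
position: [0.5311, 0.0188, 0.0141]
ee_rot: [0.654, 0.65, 0.276, -0.272]
ft_force: [-3.4, -1.2, 6.4]
grip_width: 0.674
grasp_force: 89.5
```

Emit:
carry_out --commands '[[[0,0,0,0,0,0],[0,0,0,0,0,0],[0,0,0,0,0,0],[0,0,0,0,0,0],[0,0,0,0,0,0],[0,0,-0.5,0,0,0],[0,0,-0.8,0,0,0],[0,0,-0.8,0,0,0],[0,0,-0.8,0,0,0],[0,0,-0.6,0,0,0],[0,0,0,0,0,0]]]' --hand -1

```text
clock: 15.8
position: [0.5313, -0.0858, 0.1143]
ee_rot: [0.655, 0.65, 0.276, -0.269]
ft_force: [-0.4, -0.9, -0.4]
grip_width: 0.999
grasp_force: 0.0
```

```bash
cat > m.py <<'E'
from h import *
import sys
def blue(name,f,z):
    p,im=snap(name,f);hsv=cv2.cvtColor(im,cv2.COLOR_BGR2HSV)
    m=cv2.inRange(hsv,(105,120,40),(125,255,255));n,l,st,c=cv2.connectedComponentsWithStats(m)
    for i in range(1,n):
        if st[i,4]<60: continue
        W=plane(p,[c[i]],z)[0]
        if not(.35<W[0]<.65 and abs(W[1])<.3): continue
        k=max(cv2.findContours((l==i).astype(np.uint8),0,2)[0],key=cv2.contourArea).reshape(-1,2)
        P=plane(p,k,z)[:,:2]*1000
        r=cv2.minAreaRect(P.astype(np.float32));print(name,st[i].tolist(),W.round(4),r)
z=float(sys.argv[1])
for n in sys.argv[3:]: blue(n,f"pics/{n}_{sys.argv[2]}.png",z)
E
python3 m.py .023 a top wrist; python3 l.py
```

```text
top [229, 193, 18, 25, 398] [0.5308 0.0082 0.023 ] ((530.955078125, 8.117818832397461), (39.85793685913086, 60.2929801940918), 89.34648132324219)
wrist [230, 173, 84, 50, 3927] [0.5309 0.0083 0.023 ] ((530.9378662109375, 9.474775314331055), (42.11405563354492, 59.872962951660156), 88.87020111083984)
[ 0.53046373 -0.08140497  0.11141724] 0.9994472086425021 [-0.02  0.62  0.65  1.71 -0.97  1.59  0.96]
[[ 0.003  1.     0.007]
 [ 0.701 -0.007  0.713]
 [ 0.713  0.003 -0.701]]
shift units [ 1.776 -0.029  1.732] rot units (start axes) [ 0.067 -0.081 -0.029]
shift units [-0.007 -0.036  3.485] rot units (start axes) [ 0.067 -0.081 -0.029]
```

View pics/wrist_a.png

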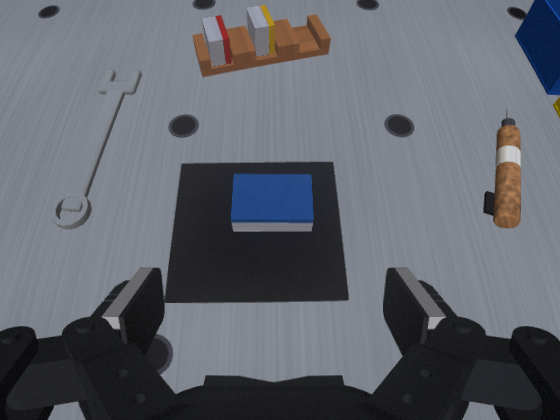

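The wrist view shows the block flat on the mat, blue up, at (232..313, 174..231). The measured size is 40 x 60 mm, centred at (0.531, 0.0085). The spares are undisturbed.

```bash
cat > r.py <<'E'
from h import *
a=np.radians(-0.9);X=np.array([np.cos(a),np.sin(a),0]);U=np.array([0,0,1.]);z=-U;Yt=np.cross(z,X)
M=np.c_[X,Yt,z]
o=get_obs();print(o['position'],o['joint_pos'].round(2));print(Rn.from_quat(o['ee_rot']).as_matrix().round(3))
to([.531,.0085,.07],M);to([.531,.0085,.007],M)
E
python3 r.py
```

```text
[ 0.53046373 -0.08140497  0.11141724] [-0.02  0.62  0.65  1.71 -0.97  1.59  0.96]
[[ 0.003  1.     0.007]
 [ 0.701 -0.007  0.713]
 [ 0.713  0.003 -0.701]]
shift units [ 0.838 -0.005  2.329] rot units (start axes) [-5.939 -5.927 14.223]
shift units [-0.286 -0.01   3.433] rot units (start axes) [-5.939 -5.927 14.223]
```

Emit:
carry_out --commands '[[[0.6,0,0.48,0,0,0],[0.6,0,0.48,0,0,0],[0.55,0,0.47,-0.349,-0.349,0.837],[0,0,0,-0.349,-0.349,0.837],[0,0,0,-0.349,-0.349,0.837],[0,0,0,-0.349,-0.349,0.837],[0,0,0,-0.349,-0.349,0.837],[0,0,0,-0.349,-0.349,0.837],[0,0,0,-0.349,-0.349,0.837],[0,0,0,-0.349,-0.349,0.837],[0,0,0,-0.349,-0.349,0.837],[0,0,0,-0.349,-0.349,0.837],[0,0,0,-0.349,-0.349,0.837],[0,0,0,-0.349,-0.349,0.837],[0,0,0,-0.349,-0.349,0.837],[0,0,0,-0.349,-0.349,0.837],[0,0,0,-0.349,-0.349,0.837],[0,0,0,-0.349,-0.349,0.837],[0,0,0,-0.349,-0.349,0.837],[0,0,0,0,0,0]]]'

```text
clock: 17.57
position: [0.5306, 0.0124, 0.1198]
ee_rot: [1.0, -0.006, -0.003, 0.001]
ft_force: [-0.1, 0.0, -1.3]
grip_width: 1.002
grasp_force: 0.0
```

```bash
python3 r.py; python3 m.py .023 b wrist
```

```text
[0.53058957 0.01238042 0.11975751] [-0.97  0.35  1.03  1.88 -0.33  1.1  -1.4 ]
[[ 1.    -0.013 -0.005]
 [-0.013 -1.    -0.002]
 [-0.005  0.002 -1.   ]]
shift units [0.018 0.094 1.244] rot units (start axes) [0.023 0.05  0.027]
shift units [0.026 0.09  2.819] rot units (start axes) [0.023 0.05  0.027]
wrist [246, 163, 62, 88, 5355] [0.5326 0.0112 0.023 ] ((531.3054809570312, 11.243383407592773), (40.249244689941406, 59.617862701416016), 89.2107162475586)
```

Emit:
carry_out --commands '[[[0.02,0.07,0.5,0.02,0.05,0.02],[0,0,0.8,0,0,0],[0,0,0.8,0,0,0],[0,0,0.4,0,0,0],[0,0,0.2,0,0,0],[0,0,0,0,0,0]]]'

```text
clock: 18.12
position: [0.5302, 0.0059, 0.0116]
ee_rot: [1.0, -0.008, 0.001, -0.001]
ft_force: [-1.0, -0.5, 0.4]
grip_width: 1.002
grasp_force: 0.0
```

```bash
python3 r.py
```

```text
[0.53023236 0.00589905 0.01164316] [-0.83  0.51  0.89  1.96 -0.51  0.9  -1.27]
[[ 1.    -0.016  0.001]
 [-0.016 -1.     0.002]
 [ 0.001 -0.002 -1.   ]]
shift units [ 0.02  -0.069 -1.459] rot units (start axes) [-0.024 -0.011 -0.   ]
shift units [ 0.018 -0.065  0.116] rot units (start axes) [-0.024 -0.011 -0.   ]
```

Emit:
carry_out --commands '[[[0.02,-0.085,0.11,-0.02,0,0],[0,0,0,0,0,0],[0,0,0,0,0,0]]]'

```text
clock: 18.37
position: [0.5333, 0.0102, 0.0096]
ee_rot: [1.0, -0.008, 0.002, -0.001]
ft_force: [0.0, -0.3, 1.0]
grip_width: 0.998
grasp_force: 0.0
```

Emit:
carry_out --commands '[[[0,0,0,0,0,0],[0,0,0,0,0,0],[0,0,0,0,0,0],[0,0,0,0,0,0],[0,0,0,0,0,0],[0,0,0,0,0,0],[0,0,0,0,0,0],[0,0,0,0,0,0]]]' --hand 1 --force 100

```text
clock: 19.03
position: [0.5329, 0.0099, 0.0095]
ee_rot: [1.0, -0.009, 0.002, -0.001]
ft_force: [-4.0, 0.9, 11.5]
grip_width: 0.435
grasp_force: 100.7
```

```bash
python3 r.py
```

```text
[0.53288183 0.00986304 0.00949659] [-0.83  0.52  0.88  1.96 -0.51  0.9  -1.27]
[[ 1.    -0.017  0.003]
 [-0.017 -1.     0.001]
 [ 0.003 -0.001 -1.   ]]
shift units [-0.041  0.033 -1.513] rot units (start axes) [-0.012 -0.033 -0.012]
shift units [-0.047  0.035  0.062] rot units (start axes) [-0.012 -0.033 -0.012]
```

Emit:
carry_out --commands '[[[0,0,-0.25,0,0,0],[0,0,-0.75,0,0,0],[0,0,-0.75,0,0,0],[0,0,-0.75,0,0,0],[0,0,-0.75,0,0,0],[-0.33,0.86,0,0,0,0],[-0.33,0.86,0,0,0,0],[-0.33,0.86,0,0,0,0],[-0.33,0.86,0,0,0,0],[-0.33,0.86,0,0,0,0],[-0.33,0.86,0,0,0,0],[-0.33,0.86,0,0,0,0],[0,0,0,0,0,0],[0,0,0,0,0,0]]]'

```text
clock: 20.2
position: [0.434, -0.2318, 0.1385]
ee_rot: [1.0, -0.011, 0.002, -0.0]
ft_force: [-0.4, 1.3, -3.9]
grip_width: 0.436
grasp_force: 102.0
```

```bash
python3 r.py; python3 -c "
from h import *
p,a=snap('wrist','pics/w5.png');print(get_obs()['ft_force'],get_obs()['grip_width'])
print(proj(p,[[.5245,-.2312,.03]]))
u,v=proj(p,[[.5245,-.2312,.03]])[0].astype(int)
print(max(u-80,0),max(v-60,0));c=a[max(v-60,0):v+60,max(u-80,0):u+80];cv2.imwrite('pics/w5c.png',cv2.resize(c,None,fx=5,fy=5,interpolation=cv2.INTER_CUBIC))"
```

```text
[ 0.43400775 -0.23179177  0.13846704] [-0.67  0.21  1.19  1.97 -0.22  1.1  -0.98]
[[ 1.    -0.023  0.003]
 [-0.023 -1.     0.001]
 [ 0.003 -0.001 -1.   ]]
shift units [ 2.282 -6.06   1.722] rot units (start axes) [-0.006 -0.029 -0.067]
shift units [ 2.277 -6.059  3.297] rot units (start axes) [-0.006 -0.029 -0.067]
[ 0.26578064  0.87564582 -3.59363149] 0.43396553646626934
[[271.03507624  67.69348441]]
191 7
```

View pics/w5c.png

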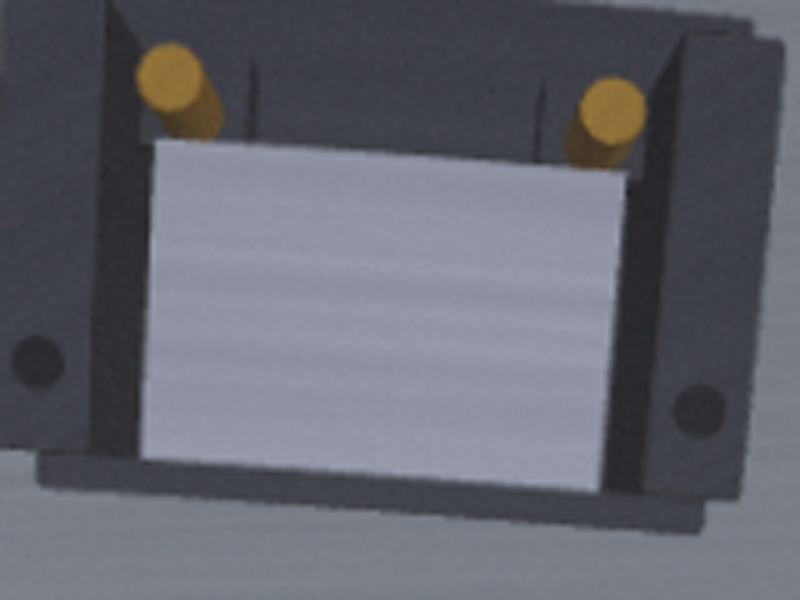

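The seat corners are at crop (155,139), (627,172), (602,493), (141,457). The pin tops are at (170,77) and (613,110).

```bash
python3 - <<'E'
from h import *
p,_=load("pics/w5.png")
f=lambda a:np.float64(a)/5+[190.6,6.6]
for z in(.026,.03,.034): quad(plane(p,f([(155,139),(627,172),(602,493),(141,457)]),z))
P=plane(p,f([(170,77),(613,110)]),.046);print(P,np.linalg.norm(P[0]-P[1]));d=unit(P[0]-P[1]);n=np.array([d[1],-d[0],0]);print('yaw',np.degrees(np.arctan2(d[1],d[0])),'seat c from pins',P.mean(0)-.024*n)
E
```

```text
[[0.5463, -0.2003, 0.026], [0.5408, -0.2602, 0.026], [0.5006, -0.2568, 0.026], [0.5067, -0.1965, 0.026]] c [ 0.5236 -0.2285  0.026 ] sides [0.0601, 0.0403, 0.0606, 0.0398] yaw of left edge dir 84.47
[[0.5456, -0.2008, 0.03], [0.5402, -0.2597, 0.03], [0.5006, -0.2564, 0.03], [0.5067, -0.1971, 0.03]] c [ 0.5233 -0.2285  0.03  ] sides [0.0592, 0.0397, 0.0596, 0.0392] yaw of left edge dir 84.47
[[0.5449, -0.2013, 0.034], [0.5396, -0.2593, 0.034], [0.5007, -0.256, 0.034], [0.5066, -0.1977, 0.034]] c [ 0.523  -0.2286  0.034 ] sides [0.0582, 0.0391, 0.0587, 0.0385] yaw of left edge dir 84.47
[[ 0.5497877  -0.20489456  0.046     ]
 [ 0.54481101 -0.25637953  0.046     ]] 0.051724938135863444
yaw 84.47877754888803 seat c from pins [ 0.5234107 -0.2283279  0.046    ]
```

```bash
cat > s.py <<'E'
from h import *
import sys
yw=np.radians(84.8);t=np.array([np.cos(yw),np.sin(yw),0]);s=np.array([np.sin(yw),-np.cos(yw),0]);U=np.array([0,0,1.])
M=np.c_[t,s,-U];S=np.array([.5233,-.2296,0])
o=get_obs();b=o['position']-.0019*t-S
print('seat x %.1f y %.1f mm, underside z %.1f'%(b@s*1e3,b@t*1e3,(o['position'][2]-.0065)*1e3),o['ft_force'].round(1),o['clock'],o['grip_width'].round(3),o['joint_pos'].round(2))
g=S-.0185*s+.0019*t
to(g+U*.0715,M)
E
python3 s.py
```

```text
Traceback (most recent call last):
  File "s.py", line 6, in <module>
    print('seat x %.1f y %.1f mm, underside z %.1f'%(b@s*1e3,b@t*1e3,(o['position'][2]-.0065)*1e3),o['ft_force'].round(1),o['clock'],o['grip_width'].round(3),o['joint_pos'].round(2))
                                                                                                                                     ^^^^^^^^^^^^^^^^^^^^^
AttributeError: 'float' object has no attribute 'round'
```

Emit:
carry_out --commands '[[[0,0,0,0,0,-0.957],[0,0,0,0,0,-0.957],[0,0,0,0,0,-0.957],[0,0,0,0,0,-0.957],[0,0,0,0,0,-0.957],[0,0,0,0,0,-0.957],[0,0,0,0,0,-0.957],[0,0,0,0,0,-0.957],[0,0,0,0,0,-0.957],[0,0,0,0,0,-0.957],[0,0,0,0,0,-0.957],[0,0,0,0,0,-0.957],[0,0,0,0,0,-0.957],[0,0,0,0,0,-0.957],[0,0,0,0,0,-0.957],[0,0,0,0,0,0]]]'

```text
clock: 21.58
position: [0.4362, -0.2281, 0.1383]
ee_rot: [0.734, 0.679, 0.001, 0.001]
ft_force: [0.7, 0.6, -2.8]
grip_width: 0.443
grasp_force: 102.0
```

```bash
sed -i "s/o\['grip_width'\].round(3)/o['grip_width']/" s.py; python3 s.py
```

```text
seat x -86.9 y -8.3 mm, underside z 131.8 [ 0.7  0.6 -2.8] 21.5833 0.4434725571789917 [-0.47  0.14  0.93  1.96 -0.13  1.1   0.44]
shift units [0.184 1.708 1.674] rot units (start axes) [ 0.027 -0.009  0.124]
```

Emit:
carry_out --commands '[[[0.06,0.57,0.1,0.01,0,0.06],[0.06,0.57,0.2,0.01,0,0.06],[0.06,0.57,0.3,0,0,0],[0,0,0.4,0,0,0],[0,0,0.4,0,0,0],[0,0,0.2,0,0,0],[0,0,0,0,0,0],[0,0,0,0,0,0]]]'

```text
clock: 22.25
position: [0.5046, -0.2281, 0.0747]
ee_rot: [0.741, 0.672, 0.0, 0.0]
ft_force: [-0.3, -0.8, -2.9]
grip_width: 0.435
grasp_force: 102.1
```

```bash
python3 s.py; python3 - <<'E'
from h import *
p,t=snap('top','pics/t6.png');w,a=snap('wrist','pics/w6.png')
b=cv2.resize(t[178:238,296:376],(400,300),interpolation=cv2.INTER_CUBIC)
cv2.imwrite('pics/c6.png',np.hstack([b,cv2.resize(a,(400,300))]))
E
```

```text
seat x -18.8 y -2.1 mm, underside z 68.2 [-0.3 -0.8 -2.9] 22.25 0.4347409113573869 [-0.35  0.42  0.84  1.86 -0.37  1.02  0.55]
shift units [0.053 0.007 0.079] rot units (start axes) [ 0.006 -0.006 -0.071]
```

View pics/c6.png

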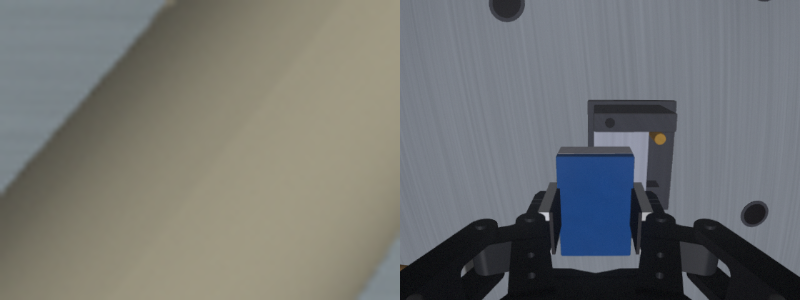

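The top view is blocked by the arm. In the wrist view, the block is gripped square with its blue side up. Beyond it are one rail and one pin (full-image pin at about (364,195)).

```bash
python3 - <<'E'
from h import *
p,im=load('pics/w6.png');o=get_obs()
m=cv2.inRange(cv2.cvtColor(im,cv2.COLOR_BGR2HSV),(105,120,40),(125,255,255))
k=max(cv2.findContours(m,0,2)[0],key=cv2.contourArea).reshape(-1,2)
P=plane(p,k,.0747+.0135)[:,:2];r=cv2.minAreaRect((P*1000).astype(np.float32));print('blue',r)
yw=np.radians(84.8);t=np.array([np.cos(yw),np.sin(yw)]);s=np.array([np.sin(yw),-np.cos(yw)]);S=np.array([.5233,-.2296])
d=P-S;print('x range',(d@s).min(),(d@s).max(),'y',(d@t).min(),(d@t).max())
# pin top
h=cv2.cvtColor(im,cv2.COLOR_BGR2HSV);q=cv2.inRange(h,(12,120,60),(28,255,255))[150:230,330:400]
c=np.argwhere(q)[:,::-1].mean(0)+[330,150];W=plane(p,[c],.046)[0][:2]-S;print('pin',c,W@s,W@t)
# seat white & rail edges down a column
for u in(300,305,310): print(u,im[135:215,int(u)].max(1).tolist())
E
```

```text
blue ((504.637451171875, -227.67666625976562), (60.32490539550781, 39.95159149169922), 84.35265350341797)
x range -0.038861987265441 0.001091604549641553 y -0.03008586313951242 0.030532105283035318
pin [361.38721805 192.43984962] 0.022744109360423002 0.028587973274653712
300 [136, 136, 136, 136, 117, 47, 60, 72, 73, 75, 71, 62, 47, 45, 50, 46, 48, 46, 49, 48, 45, 49, 46, 54, 66, 75, 75, 72, 73, 73, 73, 72, 73, 66, 57, 57, 55, 53, 57, 59, 68, 72, 73, 71, 72, 71, 72, 71, 74, 90, 143, 165, 165, 164, 166, 164, 165, 164, 165, 166, 166, 164, 164, 164, 166, 169, 166, 165, 167, 153, 115, 87, 87, 87, 88, 88, 88, 88, 90, 111]
305 [131, 130, 130, 130, 113, 52, 60, 69, 77, 73, 72, 59, 48, 43, 46, 49, 47, 47, 47, 45, 49, 43, 47, 55, 63, 71, 74, 72, 73, 72, 74, 75, 74, 74, 73, 72, 72, 73, 72, 72, 73, 74, 73, 73, 71, 73, 71, 70, 70, 90, 146, 169, 169, 168, 169, 168, 169, 169, 168, 168, 168, 167, 167, 169, 170, 169, 168, 169, 169, 156, 117, 87, 88, 88, 88, 87, 87, 87, 91, 101]
310 [138, 136, 138, 137, 119, 50, 60, 69, 75, 72, 72, 59, 44, 48, 46, 43, 45, 46, 45, 47, 44, 45, 44, 51, 66, 70, 72, 71, 73, 72, 73, 73, 74, 72, 75, 73, 73, 72, 73, 74, 74, 75, 73, 75, 73, 73, 73, 73, 73, 92, 145, 168, 168, 168, 168, 170, 169, 169, 169, 170, 168, 168, 169, 170, 168, 170, 168, 170, 170, 160, 117, 86, 87, 86, 87, 86, 86, 89, 93, 102]
```

Emit:
carry_out --commands '[[[0.055,0.01,0.2,0,0,-0.07],[0,0,0.2,0,0,0],[0,0,0.2,0,0,0],[0,0,0.05,0,0,0],[0,0,0,0,0,0],[0,0,0,0,0,0]]]'

```text
clock: 22.85
position: [0.505, -0.2265, 0.0483]
ee_rot: [0.738, 0.674, 0.0, 0.0]
ft_force: [0.0, -1.1, -3.3]
grip_width: 0.444
grasp_force: 102.1
```

```bash
python3 s.py
```

```text
seat x -18.5 y -0.5 mm, underside z 41.8 [ 0.  -1.1 -3.3] 22.85 0.4438418510204141 [-0.33  0.46  0.81  1.88 -0.4   0.97  0.58]
shift units [ 0.013 -0.    -0.58 ] rot units (start axes) [ 0.006 -0.004  0.005]
```

Between the rails with no contact. Now feel for the seat.

Emit:
carry_out --commands '[[[0.01,0,0.06,0,0,0],[0,0,0.06,0,0,0],[0,0,0.04,0,0,0],[0,0,0,0,0,0]]]'

```text
clock: 23.18
position: [0.5051, -0.2259, 0.0418]
ee_rot: [0.738, 0.675, 0.001, 0.0]
ft_force: [-0.6, 0.4, -4.3]
grip_width: 0.44
grasp_force: 102.1
```

Emit:
carry_out --commands '[[[0,0,0.025,0,0,0],[0,0,0,0,0,0]]]'

```text
clock: 23.35
position: [0.5052, -0.2259, 0.041]
ee_rot: [0.738, 0.675, 0.001, 0.0]
ft_force: [0.4, -0.3, -4.1]
grip_width: 0.437
grasp_force: 102.1
```

Emit:
carry_out --commands '[[[0,0,0.025,0,0,0],[0,0,0,0,0,0]]]'

```text
clock: 23.52
position: [0.5052, -0.2259, 0.04]
ee_rot: [0.738, 0.675, 0.001, 0.0]
ft_force: [-0.4, -0.9, -3.4]
grip_width: 0.439
grasp_force: 102.1
```

Emit:
carry_out --commands '[[[0,0,0.025,0,0,0],[0,0,0,0,0,0]]]'

```text
clock: 23.68
position: [0.5052, -0.2259, 0.0389]
ee_rot: [0.738, 0.675, 0.001, 0.0]
ft_force: [-0.6, 0.3, -3.1]
grip_width: 0.436
grasp_force: 102.1
```

Emit:
carry_out --commands '[[[0,0,0.02,0,0,0],[0,0,0,0,0,0]]]'

```text
clock: 23.85
position: [0.5052, -0.2259, 0.0382]
ee_rot: [0.738, 0.675, 0.001, 0.0]
ft_force: [0.4, -0.5, -3.7]
grip_width: 0.441
grasp_force: 102.1
```

Emit:
carry_out --commands '[[[0,0,0.025,0,0,0],[0,0,0,0,0,0]]]'

```text
clock: 24.02
position: [0.5052, -0.2259, 0.0371]
ee_rot: [0.738, 0.675, 0.001, 0.0]
ft_force: [-0.3, -0.3, -2.9]
grip_width: 0.437
grasp_force: 102.1
```

Emit:
carry_out --commands '[[[0,0,0.02,0,0,0],[0,0,0,0,0,0]]]'

```text
clock: 24.18
position: [0.5052, -0.226, 0.0363]
ee_rot: [0.738, 0.675, 0.001, 0.0]
ft_force: [-0.6, -0.1, -2.8]
grip_width: 0.439
grasp_force: 102.1
```

Emit:
carry_out --commands '[[[0,0,0.02,0,0,0],[0,0,0,0,0,0]]]'

```text
clock: 24.35
position: [0.5052, -0.2259, 0.0356]
ee_rot: [0.738, 0.675, 0.001, 0.0]
ft_force: [-0.8, -0.4, -4.4]
grip_width: 0.437
grasp_force: 102.1
```

Emit:
carry_out --commands '[[[0,0,0.02,0,0,0],[0,0,0,0,0,0]]]'

```text
clock: 24.52
position: [0.5052, -0.2259, 0.0347]
ee_rot: [0.738, 0.675, 0.001, 0.0]
ft_force: [0.4, 0.5, -4.2]
grip_width: 0.439
grasp_force: 102.1
```

Emit:
carry_out --commands '[[[0,0,0.02,0,0,0],[0,0,0,0,0,0]]]'

```text
clock: 24.68
position: [0.5052, -0.2259, 0.0339]
ee_rot: [0.738, 0.675, 0.001, 0.0]
ft_force: [-0.5, 0.3, -3.6]
grip_width: 0.436
grasp_force: 102.1
```

Emit:
carry_out --commands '[[[0,0,0.02,0,0,0],[0,0,0,0,0,0]]]'

```text
clock: 24.85
position: [0.5053, -0.226, 0.0334]
ee_rot: [0.738, 0.675, 0.001, 0.0]
ft_force: [-1.4, 2.2, 1.3]
grip_width: 0.441
grasp_force: 102.8
```

Emit:
carry_out --commands '[[[0,0,0.02,0,0,0],[0,0,0,0,0,0]]]'

```text
clock: 25.02
position: [0.5053, -0.226, 0.0329]
ee_rot: [0.738, 0.675, 0.001, 0.0]
ft_force: [-4.4, 1.6, 8.0]
grip_width: 0.434
grasp_force: 103.5
```

Emit:
carry_out --commands '[[[0,0,0.02,0,0,0],[0,0,0.015,0,0,0],[0,0,0,0,0,0],[0,0,0,0,0,0]]]'

```text
clock: 25.35
position: [0.5053, -0.226, 0.0323]
ee_rot: [0.738, 0.675, 0.001, -0.0]
ft_force: [-8.0, 4.3, 16.2]
grip_width: 0.438
grasp_force: 104.7
```

```bash
python3 s.py; python3 -c "
from h import *
print(Rn.from_quat(get_obs()['ee_rot']).as_matrix().round(4),get_obs()['torque'])"
```

```text
seat x -18.2 y 0.0 mm, underside z 25.8 [-8.   4.3 16.2] 25.35 0.4375169557249334 [-0.31  0.48  0.8   1.89 -0.43  0.94  0.59]
shift units [ 0.001 -0.006 -0.981] rot units (start axes) [ 0.013 -0.017  0.005]
[[ 0.0901  0.9959  0.0015]
 [ 0.9959 -0.0901  0.0017]
 [ 0.0018  0.0014 -1.    ]] [0.90100093 1.6498334  0.08251045]
```

Emit:
carry_out --commands '[[[0,0.0375,0.005,0,0,0],[0,0.0375,0.005,0,0,0],[0,0.0375,0,0,0,0],[0,0.0375,0,0,0,0],[0,0.0375,0,0,0,0],[0,0.0375,0,0,0,0],[0,0.0375,0,0,0,0],[0,0.0375,0,0,0,0],[0,0.0375,0,0,0,0],[0,0.0375,0,0,0,0],[0,0.0375,0,0,0,0],[0,0.0375,0,0,0,0],[0,0.0375,0,0,0,0],[0,0.0375,0,0,0,0]]]'

```text
clock: 26.52
position: [0.5229, -0.2292, 0.0316]
ee_rot: [0.739, 0.674, -0.001, -0.002]
ft_force: [-21.0, 2.6, 26.9]
grip_width: 0.443
grasp_force: 105.5
```

```bash
python3 s.py
```

```text
seat x -0.4 y -1.6 mm, underside z 25.1 [-21.    2.6  26.9] 26.5167 0.4429530719657788 [-0.29  0.52  0.78  1.84 -0.44  0.97  0.59]
shift units [ 0.04  -0.456 -0.995] rot units (start axes) [-0.04  -0.015 -0.016]
```

Emit:
carry_out --commands '[[[0,0.0375,-0.01,0,0,0],[0,0,-0.01,0,0,0],[0,0,0,0,0,0]]]'

```text
clock: 26.77
position: [0.5241, -0.2294, 0.0319]
ee_rot: [0.739, 0.674, -0.001, -0.002]
ft_force: [-20.0, 2.5, 21.0]
grip_width: 0.438
grasp_force: 104.8
```

```bash
python3 s.py
```

```text
seat x 0.7 y -1.6 mm, underside z 25.4 [-20.    2.5  21. ] 26.7667 0.43786320216234326 [-0.29  0.53  0.78  1.83 -0.44  0.97  0.59]
shift units [ 0.04  -0.486 -0.987] rot units (start axes) [-0.045 -0.012 -0.017]
```

Emit:
carry_out --commands '[[[0,0.0375,0,0,0,0],[0,0.0375,0,0,0,0],[0,0,0,0,0,0]]]'

```text
clock: 27.02
position: [0.5244, -0.2293, 0.0317]
ee_rot: [0.739, 0.673, -0.002, -0.005]
ft_force: [-31.9, 7.4, 33.1]
grip_width: 0.432
grasp_force: 106.2
```

```bash
python3 s.py; python3 - <<'E'
from h import *
p,a=snap('wrist','pics/w7.png')
cv2.imwrite('pics/c7.png',cv2.resize(a[100:400,180:380],(533,800))[:600])
E
```

```text
seat x 1.0 y -1.5 mm, underside z 25.2 [-31.9   7.4  33.1] 27.0167 0.4324621069639609 [-0.29  0.53  0.78  1.83 -0.44  0.98  0.59]
shift units [ 0.04  -0.498 -0.99 ] rot units (start axes) [-0.097 -0.031 -0.029]
```

View pics/c7.png

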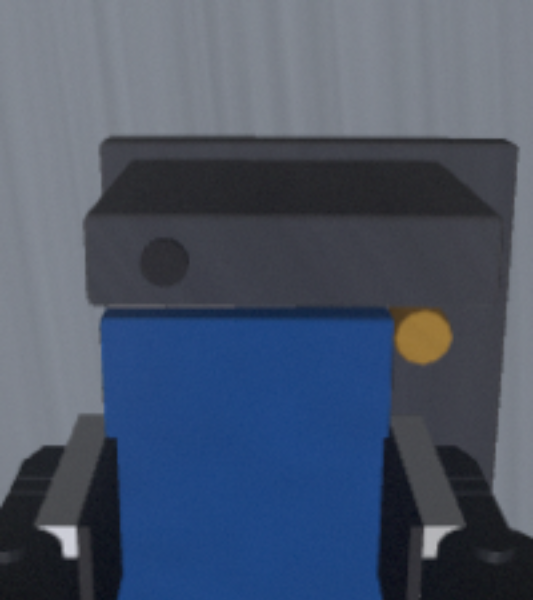

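The block's edge is right against the pin (crop (423,336)), square between the rails. The pushing force rises with no further motion, so it is at the stops. Now I ease off and release.

Emit:
carry_out --commands '[[[0,-0.04,-0.02,0,0,0],[0,-0.03,-0.02,0,0,0],[0,0,0,0,0,0]]]'

```text
clock: 27.32
position: [0.5241, -0.2293, 0.0329]
ee_rot: [0.739, 0.674, -0.001, -0.002]
ft_force: [-16.9, -0.0, 12.0]
grip_width: 0.436
grasp_force: 103.8
```

```bash
python3 s.py
```

```text
seat x 0.8 y -1.5 mm, underside z 26.4 [-16.9  -0.   12. ] 27.3167 0.4359439783780782 [-0.29  0.53  0.78  1.83 -0.44  0.97  0.59]
shift units [ 0.038 -0.487 -0.964] rot units (start axes) [-0.043 -0.008 -0.018]
```

Emit:
carry_out --commands '[[[0,-0.04,-0.01,0,0,0],[0,0,0,0,0,0]]]'

```text
clock: 27.48
position: [0.524, -0.2292, 0.0333]
ee_rot: [0.739, 0.674, -0.001, -0.001]
ft_force: [-9.0, -1.8, 4.4]
grip_width: 0.439
grasp_force: 103.0
```

Emit:
carry_out --commands '[[[0,0,0,0,0,0],[0,0,0,0,0,0],[0,0,0,0,0,0],[0,0,0,0,0,0],[0,0,0,0,0,0],[0,0,0,0,0,0]]]' --hand -1

```text
clock: 27.98
position: [0.5265, -0.2278, 0.0336]
ee_rot: [0.738, 0.675, 0.001, 0.0]
ft_force: [0.1, 0.7, -0.3]
grip_width: 1.002
grasp_force: 0.0
```

Emit:
carry_out --commands '[[[0,0,-0.2,0,0,0],[0,0,-0.5,0,0,0],[0,0,-0.8,0,0,0],[0,0,-0.8,0,0,0],[0,0,-0.8,0,0,0],[-0.8,0,-0.4,0,0,0],[-0.8,0,-0.4,0,0,0],[0,0,0,0,0,0]]]'

```text
clock: 28.65
position: [0.5192, -0.2989, 0.1941]
ee_rot: [0.74, 0.672, 0.001, 0.004]
ft_force: [-0.3, -0.2, 0.4]
grip_width: 1.0
grasp_force: 0.0
```

```bash
python3 s.py; python3 m.py .047 z wrist top;python3 - <<'E'
from h import *
a=cv2.imread('pics/wrist_z.png');b=cv2.imread('pics/top_z.png')
cv2.imwrite('pics/c9.png',np.hstack([cv2.resize(a,(480,360)),cv2.resize(b[170:240,300:370],(320,360),interpolation=cv2.INTER_CUBIC)]))
E
```

```text
seat x 2.2 y -71.3 mm, underside z 187.6 [-0.3 -0.2  0.4] 28.65 1.0002540223718615 [-0.26  0.39  0.91  1.63 -0.32  1.27  0.6 ]
shift units [ 1.791 -0.546  3.055] rot units (start axes) [ 0.061  0.038 -0.054]
wrist [242, 61, 55, 82, 4405] [ 0.5235 -0.2288  0.047 ] ((523.402587890625, -229.60061645507812), (59.400108337402344, 39.7595100402832), 85.05702209472656)
top [325, 200, 16, 17, 148] [ 0.5291 -0.2159  0.047 ] ((530.7424926757812, -213.48941040039062), (26.084537506103516, 48.64610290527344), 49.68669891357422)
```

View pics/c9.png

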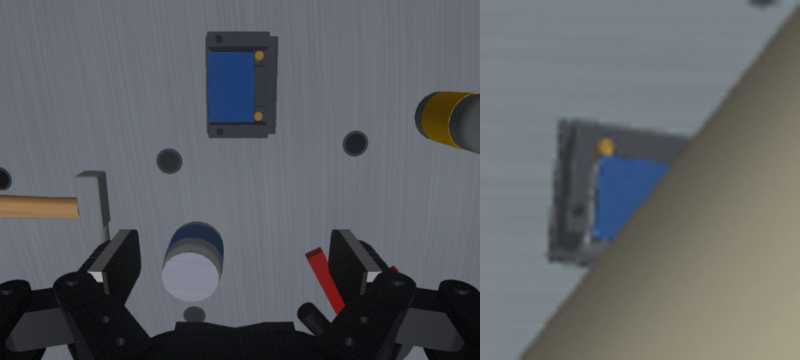

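The wrist view shows the block blue side up and square between the rails, with its edge touching both pins ((258,55) and (258,116)). I'll check the gap numerically, then hand in.

```bash
python3 - <<'E'
from h import *
p,im=load('pics/wrist_z.png');h=cv2.cvtColor(im,cv2.COLOR_BGR2HSV)
q=cv2.inRange(h,(12,120,60),(28,255,255));q[:,330:]=0;q[:,:285]=0;q[170:]=0
n,l,st,c=cv2.connectedComponentsWithStats(q)
P=plane(p,[c[i] for i in range(1,n) if st[i,4]>20],.046);print(st[1:],P)
d=unit(P[0]-P[1]);s=np.array([d[1],-d[0],0]);b=np.array([.5234,-.2296,.046])
print((P.mean(0)-b)@s, (b-P.mean(0))@d, np.degrees(np.arctan2(d[1],d[0])))
E
```

```text
[[297  60  11  12 102]
 [297 129   9  12  88]] [[ 0.54931501 -0.20540939  0.046     ]
 [ 0.54477042 -0.25580255  0.046     ]]
0.0236375103770279 -0.0011216374247865661 84.84685866784469
```

Pin axis to block centre measures 23.6 mm (24 expected at contact), y offset is −1.1 mm, and the block is square to the pins within 0.2°.

```bash
python3 -c "
from workcell import *
print(hand_in())"
```

```text
the job is handed in; nothing more can be done
None
```

The job is handed in: the block lies flat on the seat, blue side up, against both pins and released, measured about 1 mm off the middle between the rails and square to within about 0.2°; the hand-in gave no verdict, and after the main slide I needed two short extra pushes to reach the pins.

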